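Rock the jammed rattle ball out of the baby's flat bottle

ROBOT

A 6-joint arm with a two-finger parallel gripper is mounted at the origin on the work surface. World frame = base frame: x ahead of the robot, y to its left, z up, the work surface at z = 0. Lengths are in m, angles in rad, forces in N, time in s.
With the tool pointing down it reaches from about 0.3 to 0.875 m from the base axis. Payload 6.4 kg.
Tool frame: the origin (TCP) lies between the finger pads; the fingertips stand ctrl.tip_extent ahead of it and the grasp point (between the pads) is the TCP (ctrl.tip_extent is the distance from the TCP to the fingertips, in m); z points along the fingers, y is the line along which they close (so a half turn about z gives the same grasp; the last joint's range is limited). The gripper opens to 85 mm and grips with 20 to 120 N. Pads are 22 mm wide; open, the fingers measure 114 mm over their backs; the gripper's body (76 mm by 85 mm) begins 54 mm behind the grasp point. The pads swing forward as they close: fully open they stand 13 mm farther back than shut.
Start: joints at [0.971, 0.181, 1.607, -0, 1.354, -0.206], TCP at [0.221, 0.531, 0.25] pointing down, gripper open.
Joint ranges: [-2.99, 2.99], [-0.89, 2.07], [0.3, 2.58], [-1.14, 4.28], [0, 2.63], [-3.12, 3.12]. Speed limits (rad/s): [2.57, 2.57, 3.01, 3.14, 3.14, 3.14].

INTERFACE

Orientations are given as a unit quaternion [w, x, y, z].
In Python, from bench import ctrl gives the robot as it stands.
- The arm moves only by the tool send_rows, never from a script. Its arguments are lists of equal length, an entry for each row: "dr": the turn, a rotation vector about the tool's x, y, z in units of 6 degrees (1.0 is 6 degrees), a list of three; "xyz": the shift along the tool's x, y, z in cm, a list of three; "jaw": the opening in per cent of the stroke, from 0 (shut) to 100 (fully open). In form: {"dr": [[wx, wy, wz], ...], "xyz": [[dx, dy, dz], ...], "jaw": [jaw, ...]}. A call has exactly 8 rows; each row is the pose to reach, as a shift and turn from the pose commanded when the call began, along the tool's axes at that moment; what a row does not reach only later rows make up. A row lasts 1/8 s, in which the tool goes at most 62.5 mm and 10.7 degrees, less where a joint would pass 70% of its speed; a pose out of reach is approached as far as the arm can. A call with a gripper value outside its range is refused whole. The fingers move at their own pace and stop on an object; the grip force is fixed at half the most. Time passes only in rows, so rows that repeat a pose let the fingers close, or fill a call up. It gives the time, the measured TCP pose, the force, the opening and the grip force at its end, in the units of the state.
- ctrl.get_obs(): the state, without advancing time (a new reading comes with each control period).
- ctrl.camera(name): name is "scene" or "top" or "wrist"; returns the picture (400x640x3 uint8, red, green, blue); there is no depth.
- ctrl.calibration(name): a dict with "camera_matrix" (3x3 intrinsics, pixels), "D" ([k1, k2, p1, p2, k3] as OpenCV has them; the pictures are not rectified), "world_from_camera" (4x4, takes a point from camera to world coordinates). Camera axes: x right, y up, looking along -z (the intrinsics and any distortion apply to the point x, -y, -z); pixel columns grow to the right and rows downward; lengths in m; the calibration is good to about 2 mm. A picture is of the moment at which its call begins: read the wrist's pose just before it. calibration takes no time and is no camera call; for the wrist camera it gives the pose at the moment of the call.
- ctrl.hand_in(): hands the job in; it is judged then, once.
The state is a dict: "time_s": time; "q": joint angles; "dq": joint speeds; "joint_efforts": joint torques, N m; "eef_pos": TCP position; "eef_rot": TCP orientation; "wrist_force": force on the tool from outside, world axes, zero at the start; "torque": the same for the moment, N m; "opening": opening from 0.0 (shut) to 1.0 (fully open); "grasp_force": force on a finger pad.
Only numpy, scipy, OpenCV 4.12 (cv2) and the standard library are available. Lean on these libraries where they do the work, as an engineer would, in place of code of your own. Each camera call takes 0.05 s, during which the arm holds its last target. There are 200 camera calls.

TASK

A small steel rattle ball is caught in the narrow neck of the clear flat bottle lying on the wooden draining rest. Pick the bottle up, hold it neck-down over the open stacking cup and rock it from side to side until the ball works past the ribs and drops into the cup, then lay the bottle back on the rest as it was, neck at the low end. Keep the cup standing upright and leave the rattles and the teether where they are.

Things in the scene. Friction and masses are not known exactly. Their poses are not given: they have to be found in the camera images.
- bottle: Clear acrylic flat bottle, uncapped, 140 mm long, 110 to 200 g, lying on its broad face. Origin: centre of its underside, 75 mm from the mouth. Axes: -x out of the mouth, y across the width, z out of the upper broad face. Body 60 mm wide, 30 mm thick, x = -25 to +65 mm; neck 40 x 26 mm, x = -75 to -25 mm. Inside it is 20 mm deep (z) throughout, the neck 34 mm wide.
- rib1 (a point): Tip of the neck's inner rib (x = -31, y = +3, z = 15 mm in the bottle's axes). It grows from the +y wall at x = -36 mm, as deep as the channel, leaning back so that with the neck straight down the ball stays in a 20 degree pocket between rib and wall. Neck down (face sloping 40 degrees or more), the ball rolls off it if the bottle is turned 30 to 45 degrees about its z so that the -y side is lower.
- rib2 (a point): Tip of the neck's outer rib (x = -55, y = -3, z = 15 mm in the bottle's axes), the mirror image of rib1: it grows from the -y wall at x = -60 mm, and the ball rolls off it when the +y side is lower. The ball starts on rib1 but may shift while carried, so rock both ways, about a second a side, until it is out.
- bottle_mid (a point): Middle of the bottle's body at half thickness (x = 20, y = 0, z = 15 mm in the bottle's axes), close to its centre of mass: a good place to grip across the 60 mm width.
- bottle_mouth (a point): Centre of the bottle's mouth (x = -75, z = 15 mm in the bottle's axes), 95 mm from bottle_mid.
- ball: Polished steel ball, 16 mm diameter, 16 g, loose inside the bottle's neck, at the start lying against rib1. Origin at its centre.
- cup: Red plastic stacking cup standing open side up, loose, 120 g, 70 mm high, mouth 104 mm across outside, wall 4 mm. Origin: centre of its underside.
- rest: Fixed beech draining rest. Origin: centre of its underside. Its bed, 140 mm long and 44 mm wide (fingers pass beside it), slopes 0.35 rad down towards the rest's -x; its upper face is 52 mm above the table over the origin. A lip at the low end stands 14 mm above the bed; the bottle lies flat on the bed, mouth against that lip. Foot 150 x 80 mm, 10 mm high.
- rest_seat (a point): Point fixed to the rest where bottle_mid lies when the bottle is in place.
- rest_low (a point): Point fixed to the rest where bottle_mouth lies when the bottle is in place.
- dumbbell: Bystander: beech dumbbell rattle lying on the table, 130 mm long, 40 mm thick. Origin under its middle.
- ring: Bystander: plastic ring rattle lying flat, 80 mm across, 14 mm high. Origin: centre of its underside.
- teether: Bystander: flower-shaped silicone teether lying flat, 76 mm across, 12 mm high. Origin: centre of its underside.

How it is judged:
On the way:
1. the ball has dropped into the upright cup while the bottle is off its rest (horizontal distance between ball and cup below 0.05 m and z of ball in the frame of cup between 0.003 and 0.06 m and angle between cup's own z axis and vertical below 0.2 rad and distance between bottle_mid and rest_seat above 0.05 m), for 0.2 s.
At the end, for the whole second after the job is handed in: The ball is inside the cup (within 50 mm of its axis, below its rim), the cup stands upright (within 0.2 rad), and the bottle lies still on the rest as at the start, neck at the low end: bottle_mid within 18 mm of rest_seat and bottle_mouth within 25 mm of rest_low (horizontal distance between ball and cup below 0.05 m and z of ball in the frame of cup between 0.003 and 0.06 m and angle between cup's own z axis and vertical below 0.2 rad and distance between bottle_mid and rest_seat below 0.018 m and distance between bottle_mouth and rest_low below 0.025 m and linear speed of bottle below 0.02 m/s and linear speed of ball below 0.1 m/s); the robot touches nothing.
It fails at once if the beech dumbbell rattle is moved by more than 30 mm (distance of dumbbell from where it was at the start of the episode above 0.03 m).
It fails at once if the ring rattle is moved by more than 30 mm (distance of ring from where it was at the start of the episode above 0.03 m).
It fails at once if the teether is moved by more than 30 mm (distance of teether from where it was at the start of the episode above 0.03 m).
It fails at once if the cup is tipped over (angle between cup's own z axis and vertical above 0.6 rad).
It also fails if it takes over 56 s, if anything falls off the work surface, if the arm or the gripper's body presses on something with over 40 N, if the wrist force passes 120 N, or if a joint passes its speed limit or range.

## Working session

There is one attempt and no reset: what is moved stays moved. The work goes in short steps, Python scripts to look and compute and a tool call to move; the robot and the scene stay as the last step left them, time stands still between calls to the robot, and variables do not carry over. Pictures are saved under pics/ and viewed, at most 10 in all, crops included, and the job is handed in when it is done.

Besides the shell and the picture viewer there is one more tool, called as name(argument=value, ...) on one line, values as JSON. send_rows: Moves the arm, as the interface text tells. Its arguments: {"type":"object","properties":{"dr":{"type":"array","items":{"type":"array","items":{"type":"number"}}},"xyz":{"type":"array","items":{"type":"array","items":{"type":"number"}}},"jaw":{"type":"array","items":{"type":"number"}}},"required":["dr","xyz","jaw"]}

```bash
mkdir -p pics
python3 - <<'E'
from bench import ctrl
import cv2,numpy as np
for n in ("scene","top"):
    im=ctrl.camera(n); cv2.imwrite(f"pics/{n}0.png",im[:,:,::-1])
    c=ctrl.calibration(n); print(n,np.round(c["camera_matrix"],1).tolist(),c["D"],np.round(c["world_from_camera"],3).tolist())
o=ctrl.get_obs();print(o,ctrl.tip_extent)
E
```

```text
scene [[505.2, 0.0, 327.7], [0.0, 505.2, 204.6], [0.0, 0.0, 1.0]] [-0.0197603  0.         0.         0.         0.       ] [[-0.831, -0.442, 0.337, 0.954], [0.556, -0.679, 0.48, 0.53], [0.017, 0.586, 0.81, 0.975], [0.0, 0.0, 0.0, 1.0]]
top [[362.1, 0.0, 323.0], [0.0, 362.1, 202.2], [0.0, 0.0, 1.0]] [-0.06207531  0.          0.          0.          0.        ] [[-0.004, 0.978, -0.208, 0.417], [-1.0, -0.005, -0.003, -0.016], [-0.004, 0.208, 0.978, 0.883], [0.0, 0.0, 0.0, 1.0]]
{'time_s': 0.1, 'q': array([ 9.70692344e-01,  1.81502081e-01,  1.60788386e+00,  2.44299097e-05,
        1.35379233e+00, -2.06256523e-01]), 'dq': array([-0.0005523 , -0.00176149, -0.00363665,  0.00185908,  0.00013673,
       -0.00110602]), 'joint_efforts': array([-1.08702200e-04, -4.45881629e+01, -3.52238953e+01, -2.88565680e-04,
        4.28339525e-03,  1.13404172e-05]), 'eef_pos': array([0.22034515, 0.53061432, 0.24946602]), 'eef_rot': array([-3.22026000e-04,  1.95655973e-01,  9.80672275e-01, -7.24562495e-04]), 'wrist_force': array([0.72683633, 0.338936  , 0.47804293]), 'torque': array([ 0.02764985, -0.01694851, -0.01401239]), 'grasp_force': 0.0, 'opening': 0.9963236940548232} 0.019
```

View pics/top0.png

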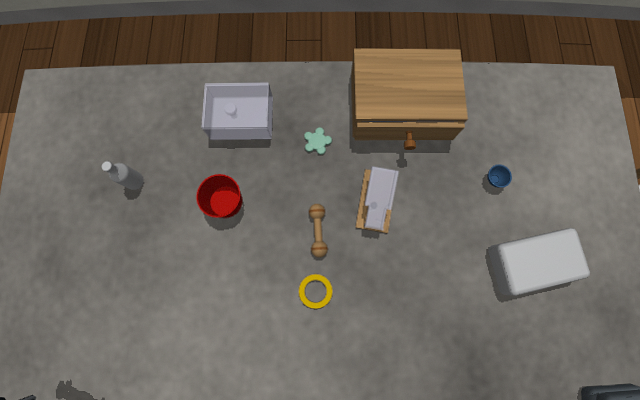

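View pics/scene0.png

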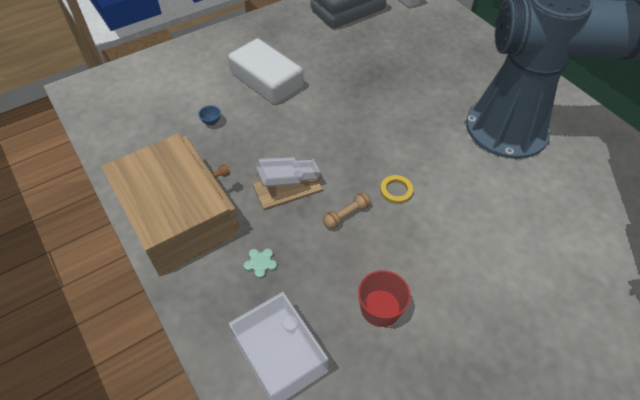

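Top: bottle on rest at about (378,198), neck toward the robot (down in the picture), cup at (219,197); dumbbell (318,230), ring (316,291), teether (317,140). I'll zoom on the rest and cup.

Run:
```python
import cv2,numpy as np
t=cv2.imread("pics/top0.png");s=cv2.imread("pics/scene0.png")
a=cv2.resize(t[155:245,340:420],None,fx=5,fy=5,interpolation=cv2.INTER_CUBIC)
b=cv2.resize(s[145:217,242:332],None,fx=4.4,fy=5,interpolation=cv2.INTER_CUBIC)
b=cv2.resize(s[145:235,252:332],None,fx=5,fy=5,interpolation=cv2.INTER_CUBIC)
def grid(m,x0,y0):
    for k in range(0,80,10): cv2.putText(m,str(x0+k),(k*5,10),0,.35,(0,0,255),1); cv2.line(m,(k*5,12),(k*5,18),(0,0,255),1)
    for k in range(0,90,10): cv2.putText(m,str(y0+k),(0,k*5+4),0,.35,(0,0,255),1); cv2.line(m,(25,k*5),(31,k*5),(0,0,255),1)
grid(a,340,155);grid(b,252,145)
cv2.imwrite("pics/z.png",np.hstack([a,b]))
```

```text
(no output)
```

View pics/z.png

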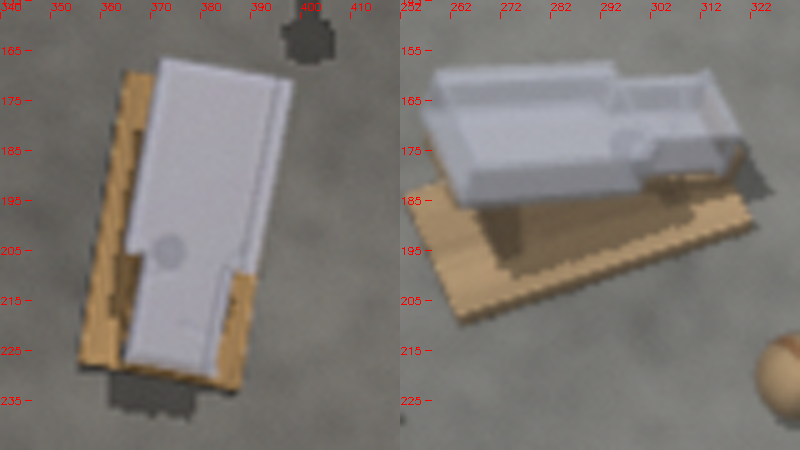

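Crop: rest foot corners in top at (365,169.5), (356,228), (387.5,233); scene at (323,190), (264.5,208), (253,183); the neck is at the low end toward the robot, and the ball is at (373.5,205).

```bash
cat > h.py <<'E'
import numpy as np,cv2
from bench import ctrl
from scipy.spatial.transform import Rotation as R
from scipy.optimize import least_squares
CAL={n:ctrl.calibration(n) for n in("scene","top")}
def proj(n,P):
    c=CAL[n] if n in CAL else ctrl.calibration(n); W=np.linalg.inv(np.array(c["world_from_camera"]))
    p=(np.atleast_2d(P)@W[:3,:3].T+W[:3,3])*[1,-1,-1]
    return cv2.projectPoints(p,np.zeros(3),np.zeros(3),np.array(c["camera_matrix"]),np.array(c["D"]))[0][:,0]
def rest(v,P): return R.from_euler('z',v[2]).apply(P)+[v[0],v[1],0]
RB=R.from_euler('y',-0.35)   # bottle in rest
def bot(P,s=.005): return RB.apply(np.array(P)+[s,0,0])+[0,0,.052]
E
python3 - <<'E'
from h import *
obs=[("top",(75,40,10),(365,169.5)),("top",(-75,40,10),(356,228)),("top",(-75,-40,10),(387.5,233)),
("scene",(-75,40,10),(323,189.5)),("scene",(75,40,10),(264.5,208)),("scene",(75,-40,10),(253,183))]
f=lambda v:np.concatenate([proj(n,rest(v,np.array(P)/1e3))[0]-u for n,P,u in obs])
r=least_squares(f,[.45,-.15,0]);print("rest",r.x,r.fun.round(1))
v=r.x
for nm,P in dict(bodyhi_l=(.065,.03,.03),bodyhi_r=(.065,-.03,.03),mouth_l=(-.075,.02,.028),mouth_r=(-.075,-.02,.028),ball=(-.025,.008,.013)).items():
    w=rest(v,bot(P)); print(nm,proj("top",w)[0].round(1),proj("scene",w)[0].round(1))
for nm,P in dict(mid=(.02,0,.015),mouth=(-.075,0,.015)).items(): print(nm,rest(v,bot(P)).round(4))
box={}
for n in CAL:
    m=cv2.imread(f"pics/{n}0.png").astype(int);k=(m[...,2]>90)&(m[...,1]<60)&(m[...,0]<70)
    k=k.astype(np.uint8);l=cv2.connectedComponentsWithStats(k)[2][1:];b=l[l[:,4].argmax()];box[n]=np.array([b[0],b[1],b[0]+b[2]-1,b[1]+b[3]-1]);print(n,b)
a=np.linspace(0,6.283,60);C=np.c_[np.cos(a),np.sin(a),0*a]
def g(v):
    o=[]
    P=np.r_[C*.052+[v[0],v[1],.07],C*v[2]+[v[0],v[1],0]]
    for n in CAL:
        q=proj(n,P);o+=list(np.r_[q.min(0),q.max(0)]-box[n])
    return np.array(o)
r=least_squares(g,[.45,.25,.04]);print("cup",r.x,r.fun.round(1))
def xy(n,u,z): return least_squares(lambda p:proj(n,[p[0],p[1],z])[0]-u,[.45,0]).x.round(3)
for nm,u,z in (("ring",(316,291),.007),("db1",(317,211),.02),("db2",(319,249),.02),("teether",(317.5,141),.012),("whitebox",(204,139),.05),("drawer",(354,136),0.),("knob",(410,148),.05)):print(nm,xy("top",u,z))
E
```

```text
rest [ 0.60367833 -0.14237279 -0.17898386] [-0.9  0.7 -1.2  0.6 -0.1  1.3 -1.  -1.1 -1.4  0.  -0.8  0.3]
bodyhi_l [371.6 166.8] [266.3 177.1]
bodyhi_r [398.  171.3] [257.5 158.1]
mouth_l [364.9 227.6] [319.  170.7]
mouth_r [382.  230.6] [312.5 158.9]
ball [373.5 206.4] [296.5 172.8]
mid [ 0.6217 -0.1456  0.0747]
mouth [ 0.5339 -0.1298  0.0421]
scene [360 272  48  41 864]
top [197 174  44  44 870]
cup [0.60460337 0.22908068 0.00751662] [-3.8 -3.5  1.9  4.5 -0.6  1.   0.8  1.8]
ring [0.39  0.005]
db1 [0.579 0.002]
db2 [ 0.487 -0.003]
teether [0.762 0.001]
whitebox [0.755 0.28 ]
drawer [ 0.781 -0.094]
knob [ 0.728 -0.226]
```

```bash
cat >> h.py <<'E'
def cur():
    o=ctrl.get_obs();q=o["eef_rot"];return np.array(o["eef_pos"]),R.from_quat([q[1],q[2],q[3],q[0]])
YAW=-0.179
def vert(yaw): c,s=np.cos(yaw),np.sin(yaw); return R.from_matrix(np.c_[[-c,-s,0],[-s,c,0],[0,0,-1]])
def delta(p,r,p0=None,r0=None):
    if p0 is None:p0,r0=cur()
    return "xyz",r0.inv().apply(np.array(p)-p0).round(4)*100,"dr",np.degrees((r0.inv()*r).as_rotvec()).round(2)/6
E
python3 - <<'E'
from h import *
print(vert(YAW).as_matrix().round(2).tolist())
print(delta([.6217,-.1456,.17],vert(YAW)))
box={}
for n in CAL:
    m=cv2.imread(f"pics/{n}0.png").astype(int);k=(m[...,2]>1.8*m[...,1])&(m[...,2]>1.8*m[...,0])&(m[...,2]>60)
    l=cv2.connectedComponentsWithStats(k.astype(np.uint8))[2][1:];b=l[l[:,4].argmax()];box[n]=np.array([b[0]-.5,b[1]-.5,b[0]+b[2]-.5,b[1]+b[3]-.5]);print(n,b)
a=np.linspace(0,6.283,60);C=np.c_[np.cos(a),np.sin(a),0*a]
def g(v):
    o=[]
    P=np.r_[C*.052+[v[0],v[1],.07],C*v[2]+[v[0],v[1],0]]
    for n in CAL:
        q=proj(n,P);o+=list(np.r_[q.min(0),q.max(0)]-box[n])
    return np.array(o)
r=least_squares(g,[.6,.22,.04]);print("cup",r.x,r.fun.round(1))
E
```

```text
[[-0.98, 0.18, 0.0], [0.18, 0.98, 0.0], [0.0, 0.0, -1.0]]
('xyz', array([-63.02, -47.03,   8.  ]), 'dr', array([-0.015     , -0.005     , -2.05166667]))
scene [ 358  271   52   55 1923]
top [ 196  174   46   44 1588]
cup [0.60629321 0.23201838 0.03903041] [-1.1 -0.5 -0.3  0.6 -0.3  0.9 -0.7  0.5]
```

send_rows(dr=[[0, 0, 0], [0, 0, -0.3], [0, 0, -0.6], [0, 0, -0.9], [0, 0, -1.2], [0, 0, -1.5], [0, 0, -1.8], [0, 0, -2.05]], xyz=[[-4, -3, 0], [-8, -6, 0], [-12, -9, 0], [-16, -12, 0], [-20, -15, 0], [-24, -18, 0], [-28, -21, 0], [-32, -24, 0]], jaw=[100, 100, 100, 100, 100, 100, 100, 100])

```text
time_s: 1.1
eef_pos: [0.4244, 0.1851, 0.2501]
eef_rot: [-0.0, 0.089, 0.996, 0.0]
wrist_force: [0.7, 0.2, 0.0]
opening: 1.001
grasp_force: 0.0
```

Run:
```python
from h import *
print(cur()[0],delta([.6217,-.1456,.17],vert(YAW)))
```

```text
[0.42442334 0.18509391 0.25011799] ('xyz', array([-25.28, -29.05,   8.01]), 'dr', array([ 0.        , -0.00166667,  0.00833333]))
```

send_rows(dr=[[0, 0, 0], [0, 0, 0], [0, 0, 0], [0, 0, 0], [0, 0, 0], [0, 0, 0], [0, 0, 0], [0, 0, 0]], xyz=[[-4, -4.6, 0], [-8, -9.2, 0], [-12, -13.8, 0], [-16, -18.4, 2], [-20, -23, 4], [-24, -27.5, 6], [-25.3, -29, 7], [-25.3, -29, 7]], jaw=[100, 100, 100, 100, 100, 100, 100, 100])

```text
time_s: 2.1
eef_pos: [0.6206, -0.1452, 0.1781]
eef_rot: [-0.002, 0.091, 0.996, 0.0]
wrist_force: [0.2, -0.7, -1.0]
opening: 0.999
grasp_force: 0.0
```

Run:
```python
from h import *
print(delta([.6217,-.1456,.0745],vert(YAW)))
v=[.6037,-.1424,YAW]
names=dict(bl=(.065,.03,.03),br=(.065,-.03,.03),sl=(-.025,.03,.03),sr=(-.025,-.03,.03),ml=(-.075,.02,.028),mr=(-.075,-.02,.028))
im=ctrl.camera("wrist")[:,:,::-1].copy()
cv2.imwrite("pics/w0raw.png",im)
for P in names.values():
    u=proj("wrist",rest(v,bot(P)))[0]; print(u.round(1)); cv2.drawMarker(im,tuple(int(a) for a in u),(0,0,255),0,10,1)
cv2.imwrite("pics/w0.png",im)
```

```text
('xyz', array([-0.15, -0.02, 10.36]), 'dr', array([ 0.00666667, -0.03333333, -0.025     ]))
[359.9 267. ]
[279.1 267.1]
[358.9 147.3]
[280.  147.3]
[345.2  84.2]
[293.7  84.2]
```

View pics/w0.png

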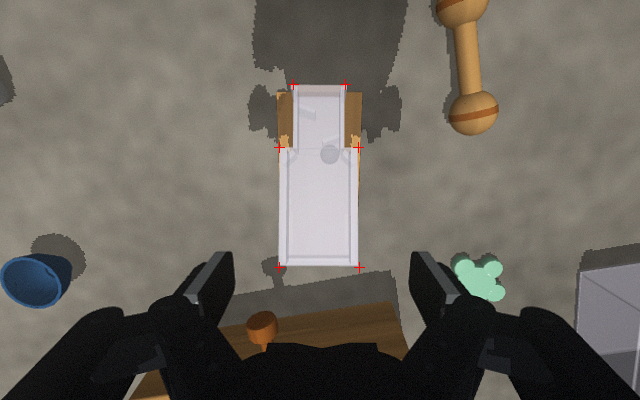

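The wrist view confirms the fit: the projected bottle corners lie on the picture's edges to about 1 px, and the ball is at (330,154) on rib1. Descend and grip.

send_rows(dr=[[0, 0, 0], [0, 0, 0], [0, 0, 0], [0, 0, 0], [0, 0, 0], [0, 0, 0], [0, 0, 0], [0, 0, 0]], xyz=[[-0.1, 0, 2], [-0.1, 0, 4], [-0.1, 0, 6], [-0.1, 0, 8], [-0.1, 0, 9.5], [-0.1, 0, 10.3], [-0.1, 0, 10.3], [-0.1, 0, 10.3]], jaw=[100, 100, 100, 100, 100, 100, 100, 85])

```text
time_s: 3.15
eef_pos: [0.6229, -0.1443, 0.0781]
eef_rot: [0.001, 0.089, 0.996, -0.0]
wrist_force: [0.5, -0.3, 1.4]
opening: 0.848
grasp_force: 0.0
```

send_rows(dr=[[0, 0, 0], [0, 0, 0], [0, 0, 0], [0, 0, 0], [0, 0, 0], [0, 0, 0], [0, 0, 0], [0, 0, 0]], xyz=[[0, 0, 0], [0, 0, 0], [0, 0, 0], [0, 0, 0], [0, 0, 0], [0, 0, 0], [0, 0, 0], [0, 0, 0]], jaw=[80, 72, 50, 40, 40, 40, 40, 40])

```text
time_s: 4.15
eef_pos: [0.6231, -0.1446, 0.0788]
eef_rot: [0.001, 0.089, 0.996, -0.001]
wrist_force: [-0.8, -0.8, 5.5]
opening: 0.686
grasp_force: 64.9
```

Run:
```python
from h import *
p,r=cur();print(p,r.as_quat(),ctrl.get_obs()["q"].round(3))
# bottle frame in tool frame at grasp
v=[.6037,-.1424,YAW]
np.savez("g.npz",p=p,r=r.as_quat())
# target: straight neck-down over cup, slope S, azimuth yaw psi
S=np.radians(60);cup=np.array([.606,.232])
psi=np.arctan2(cup[1],cup[0])
Rb0=R.from_euler('z',YAW)*RB; pb0=rest(v,bot([0,0,0]))[0] if np.ndim(rest(v,bot([0,0,0])))>1 else rest(v,bot([0,0,0]))
M_r=Rb0.inv()*r; M_p=Rb0.inv().apply(p-pb0)   # tool in bottle
print("tcp in bottle",M_p.round(4))
mouth_l=np.array([-.075,0,.015])
fwd=np.array([np.cos(psi),np.sin(psi),0])
m=np.array([*cup,.105])+.01*fwd
def tool(th,S=S,m=m):
    Rb=R.from_euler('z',psi)*R.from_euler('y',-S)*R.from_euler('z',th)
    return m+Rb.apply(M_p-mouth_l), Rb*M_r
t,q=tool(0);print("tcp at cup",t.round(3),"tool z",q.apply([0,0,1]).round(2))
print("from here",delta(t,q,p,r), "lift", r.inv().apply([0,0,.16]).round(3))
for a in(10,20,30,40,-10,-20,-30,-40):print(a,delta(*tool(np.radians(a)),t,q))
```

```text
[ 0.62309945 -0.1446256   0.07879092] [ 8.94221047e-02  9.95993129e-01 -5.68444280e-04  1.02484508e-03] [-0.413  0.51   1.55  -0.     1.08  -1.805]
tcp in bottle [0.0225 0.0013 0.0185]
tcp at cup [0.658 0.253 0.191] tool z [ 0.6   0.23 -0.77]
from here ('xyz', array([  3.67,  39.74, -11.28]), 'dr', array([-1.82333333, -6.495     , -4.97666667])) lift [-0.   -0.   -0.16]
10 ('xyz', array([0.16, 1.69, 0.06]), 'dr', array([ 0.56833333, -0.00166667, -1.56666667]))
20 ('xyz', array([0.59, 3.33, 0.21]), 'dr', array([ 1.13666667, -0.00333333, -3.13333333]))
30 ('xyz', array([1.29, 4.86, 0.46]), 'dr', array([ 1.705, -0.005, -4.7  ]))
40 ('xyz', array([2.22, 6.24, 0.8 ]), 'dr', array([ 2.27333333, -0.00666667, -6.26666667]))
-10 ('xyz', array([ 0.12, -1.69,  0.04]), 'dr', array([-0.56833333,  0.00166667,  1.56666667]))
-20 ('xyz', array([ 0.51, -3.34,  0.19]), 'dr', array([-1.13666667,  0.00333333,  3.13333333]))
-30 ('xyz', array([ 1.17, -4.89,  0.43]), 'dr', array([-1.705,  0.005,  4.7  ]))
-40 ('xyz', array([ 2.07, -6.3 ,  0.76]), 'dr', array([-2.27333333,  0.00666667,  6.26666667]))
```

send_rows(dr=[[0, 0, 0], [0, 0, 0], [0, 0, 0], [0, 0, 0], [0, 0, 0], [0, 0, 0], [0, 0, 0], [0, 0, 0]], xyz=[[0, 0, -1], [0, 0, -3], [0, 0, -5], [0, 0, -7.5], [0, 0, -10], [0, 0, -12.5], [0, 0, -15], [0, 0, -16]], jaw=[40, 40, 40, 40, 40, 40, 40, 40])

```text
time_s: 5.15
eef_pos: [0.6232, -0.1443, 0.2406]
eef_rot: [0.002, 0.089, 0.996, -0.001]
wrist_force: [-0.1, 0.6, -1.7]
opening: 0.692
grasp_force: 64.7
```

```bash
cat >> h.py <<'E'
cup=np.array([.606,.232]); psi=np.arctan2(cup[1],cup[0])
def tool(th,S=np.radians(60),z=.105,lead=.01,psi=psi):
    g=np.load("g.npz");r=R.from_quat(g["r"]);v=[.6037,-.1424,YAW]
    Rb0=R.from_euler('z',YAW)*RB; pb0=rest(v,bot([0.,0,0]))
    M_r=Rb0.inv()*r; M_p=Rb0.inv().apply(g["p"]-pb0)
    m=np.array([*(cup+lead*np.array([np.cos(psi),np.sin(psi)])),z])
    Rb=R.from_euler('z',psi)*R.from_euler('y',-S)*R.from_euler('z',np.radians(th))
    return m+Rb.apply(M_p-[-.075,0,.015]), Rb*M_r
E
python3 - <<'E'
from h import *
print(cur()[0],delta(*tool(0,.35,.20)))
E
```

```text
[ 0.62323899 -0.14429587  0.24062877] ('xyz', array([-0.12, 42.03,  0.35]), 'dr', array([-0.01666667,  0.015     , -5.2       ]))
```

send_rows(dr=[[0, 0, -0.4], [0, 0, -1], [0, 0, -1.7], [0, 0, -2.4], [0, 0, -3.1], [0, 0, -3.8], [0, 0, -4.5], [0, 0, -5.2]], xyz=[[0, 2, 0], [0, 6, 0], [0, 11, 0], [0, 16, 0], [0, 21, 0], [0, 26, 0], [0, 31, 0], [0, 35, 0]], jaw=[40, 40, 40, 40, 40, 40, 40, 40])

```text
time_s: 6.15
eef_pos: [0.6834, 0.2039, 0.2355]
eef_rot: [-0.001, -0.184, 0.983, 0.0]
wrist_force: [0.5, -1.3, -1.3]
opening: 0.693
grasp_force: 64.5
```

Run:
```python
from h import *
print(cur()[0],delta(*tool(0,np.radians(40),.14)),delta(*tool(0)))
```

```text
[0.68342513 0.20391949 0.23549909] ('xyz', array([-2.06,  5.5 ,  3.02]), 'dr', array([ 0.03      , -3.36833333,  0.05166667])) ('xyz', array([0.61, 5.51, 4.44]), 'dr', array([ 0.03833333, -6.70166667,  0.05      ]))
```

send_rows(dr=[[0, -0.5, 0], [0, -1.4, 0], [0, -2.4, 0], [0, -3.4, 0], [0, -4.4, 0], [0, -5.4, 0], [0, -6.2, 0], [0, -6.7, 0]], xyz=[[0, 2, 0], [-1, 4, 1], [-1.6, 5.5, 2], [-2, 5.5, 3], [-1.5, 5.5, 3.5], [-0.7, 5.5, 4], [0, 5.5, 4.4], [0.6, 5.5, 4.4]], jaw=[40, 40, 40, 40, 40, 40, 40, 40])

```text
time_s: 7.15
eef_pos: [0.6564, 0.2505, 0.1903]
eef_rot: [0.336, -0.171, 0.924, 0.063]
wrist_force: [-0.3, 1.1, -0.7]
opening: 0.689
grasp_force: 64.6
```

Run:
```python
from h import *
p,r=cur();print(p,delta(*tool(0)),ctrl.get_obs()["q"].round(2))
for a in(-20,-40,20,40):print(a,delta(*tool(a)))
a=ctrl.camera("scene")[:,:,::-1];b=ctrl.camera("top")[:,:,::-1]
cv2.imwrite("pics/c0.png",np.hstack([cv2.resize(a[200:360,300:450],None,fx=2.6,fy=2.6),cv2.resize(b[120:280,130:280],None,fx=2.6,fy=2.6)]))
```

```text
[0.6564209  0.25051406 0.19033083] ('xyz', array([-0.21,  0.2 ,  0.07]), 'dr', array([ 0.02833333, -0.00666667,  0.00666667])) [ 0.13  0.2   1.88  0.39  0.41 -2.11]
-20 ('xyz', array([ 0.31, -3.14,  0.25]), 'dr', array([-1.11      , -0.00833333,  3.14      ]))
-40 ('xyz', array([ 1.86, -6.1 ,  0.8 ]), 'dr', array([-2.24833333, -0.01      ,  6.27333333]))
20 ('xyz', array([0.38, 3.53, 0.29]), 'dr', array([ 1.165     , -0.005     , -3.12666667]))
40 ('xyz', array([2.01, 6.44, 0.88]), 'dr', array([ 2.30166667e+00, -3.33333333e-03, -6.26000000e+00]))
```

View pics/c0.png

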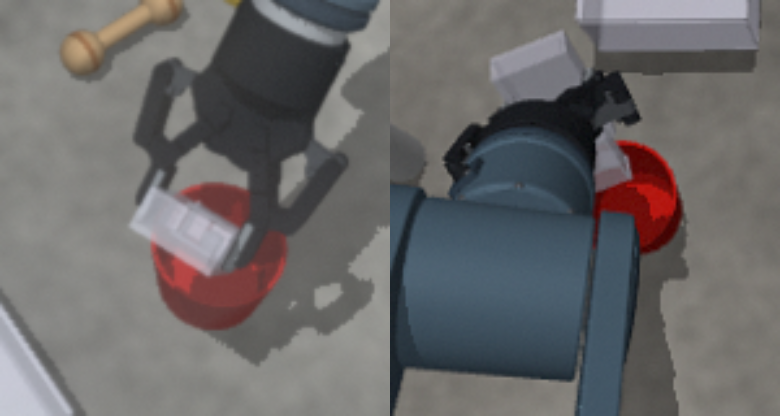

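The bottle is neck-down over the cup and the grip holds; the mouth lies over the cup's opening. Rock to the -y side first (rib1).

send_rows(dr=[[-0.3, 0, 0.8], [-0.85, 0, 2.35], [-1.4, 0, 3.9], [-1.9, 0, 5.2], [-2.25, 0, 6.27], [-2.25, 0, 6.27], [-2.25, 0, 6.27], [-2.25, 0, 6.27]], xyz=[[-0.2, -0.7, 0.1], [0.1, -2.4, 0.2], [0.6, -3.9, 0.35], [1.2, -5.2, 0.6], [1.9, -6.1, 0.8], [1.9, -6.1, 0.8], [1.9, -6.1, 0.8], [1.9, -6.1, 0.8]], jaw=[40, 40, 40, 40, 40, 40, 40, 40])

```text
time_s: 8.25
eef_pos: [0.6725, 0.1904, 0.1755]
eef_rot: [0.278, 0.096, 0.916, 0.274]
wrist_force: [-0.4, 0.4, -0.7]
opening: 0.693
grasp_force: 64.9
```

Run:
```python
from h import *
p,r=cur();print(p,delta(*tool(-40)),ctrl.get_obs()["q"].round(2))
for a in(-30,-20,-10,0,10,20,30,40):print(a,delta(*tool(a)))
```

```text
[0.67253869 0.19036487 0.1755182 ] ('xyz', array([ 0.38, -0.19,  0.08]), 'dr', array([0.005     , 0.02166667, 0.02833333])) [-0.12  0.25  1.9   1.03  0.64 -2.24]
-30 ('xyz', array([0.53, 1.5 , 0.14]), 'dr', array([ 0.57166667,  0.02166667, -1.54      ]))
-20 ('xyz', array([0.96, 3.13, 0.3 ]), 'dr', array([ 1.13833333,  0.02      , -3.10666667]))
-10 ('xyz', array([1.65, 4.67, 0.55]), 'dr', array([ 1.70333333,  0.02      , -4.675     ]))
0 ('xyz', array([2.58, 6.05, 0.88]), 'dr', array([ 2.27      ,  0.02      , -6.24166667]))
10 ('xyz', array([3.73, 7.24, 1.29]), 'dr', array([ 2.83666667,  0.01833333, -7.81      ]))
20 ('xyz', array([5.04, 8.2 , 1.77]), 'dr', array([ 3.40166667,  0.01833333, -9.37666667]))
30 ('xyz', array([6.5 , 8.9 , 2.29]), 'dr', array([  3.96833333,   0.01666667, -10.945     ]))
40 ('xyz', array([8.05, 9.33, 2.85]), 'dr', array([  4.53333333,   0.015     , -12.51166667]))
```

send_rows(dr=[[0, 0, 0], [0, 0, 0], [0, 0, 0], [0.57, 0, -1.54], [1.14, 0, -3.1], [1.7, 0, -4.68], [2.27, 0, -6.24], [2.84, 0, -7.8]], xyz=[[0.3, 0, 0], [0.3, 0, 0], [0.3, 0, 0], [0.5, 1.5, 0.1], [1, 3.1, 0.3], [1.6, 4.7, 0.5], [2.6, 6, 0.9], [3.7, 7.2, 1.3]], jaw=[40, 40, 40, 40, 40, 40, 40, 40])

```text
time_s: 9.25
eef_pos: [0.6512, 0.2678, 0.1897]
eef_rot: [0.347, -0.236, 0.908, 0.005]
wrist_force: [0.3, -0.5, -2.8]
opening: 0.688
grasp_force: 64.9
```

Run:
```python
from h import *
p,r=cur();print(p,delta(*tool(10)),ctrl.get_obs()["q"].round(2))
for a in(20,30,40):print(a,delta(*tool(a)))
```

```text
[0.65115028 0.26779059 0.18968056] ('xyz', array([-0.01,  0.09, -0.01]), 'dr', array([-0.02833333,  0.015     ,  0.01      ])) [ 0.2   0.21  1.87  0.12  0.36 -1.97]
20 ('xyz', array([0.15, 1.78, 0.04]), 'dr', array([ 0.53833333,  0.01      , -1.55833333]))
30 ('xyz', array([0.58, 3.42, 0.19]), 'dr', array([ 1.105     ,  0.00666667, -3.125     ]))
40 ('xyz', array([1.27, 4.95, 0.43]), 'dr', array([ 1.67166667e+00,  3.33333333e-03, -4.69166667e+00]))
```

send_rows(dr=[[0.54, 0, -1.55], [1.1, 0, -3.1], [1.67, 0, -4.7], [1.67, 0, -4.7], [1.67, 0, -4.7], [1.67, 0, -4.7], [1.67, 0, -4.7], [1.67, 0, -4.7]], xyz=[[0.2, 1.8, 0], [0.6, 3.4, 0.2], [1.3, 5, 0.4], [1.3, 5, 0.4], [1.3, 5, 0.4], [1.3, 5, 0.4], [1.3, 5, 0.4], [1.3, 5, 0.4]], jaw=[40, 40, 40, 40, 40, 40, 40, 40])

```text
time_s: 10.25
eef_pos: [0.6242, 0.3065, 0.1708]
eef_rot: [0.357, -0.416, 0.822, -0.156]
wrist_force: [0.4, -0.4, -1.1]
opening: 0.693
grasp_force: 65.0
```

Run:
```python
from h import *
p,r=cur();print(p,delta(*tool(40)),ctrl.get_obs()["q"].round(2))
a=ctrl.camera("scene")[:,:,::-1];b=ctrl.camera("top")[:,:,::-1]
cv2.imwrite("pics/c1.png",np.hstack([cv2.resize(a[200:360,300:450],None,fx=2.6,fy=2.6),cv2.resize(b[120:280,130:280],None,fx=2.6,fy=2.6)]))
for a in(30,20,10,0,-10,-20,-30,-40):print(a,delta(*tool(a)))
```

```text
[0.62420757 0.30646008 0.17075866] ('xyz', array([-0.05,  0.04,  0.01]), 'dr', array([ 0.015     , -0.00333333, -0.05      ])) [ 0.39  0.26  1.91 -0.86  0.31 -1.38]
30 ('xyz', array([ 0.05, -1.69,  0.05]), 'dr', array([-0.55      , -0.00333333,  1.52166667]))
20 ('xyz', array([ 0.44, -3.34,  0.19]), 'dr', array([-1.11833333e+00, -1.66666667e-03,  3.08833333e+00]))
10 ('xyz', array([ 1.09, -4.89,  0.43]), 'dr', array([-1.68833333,  0.        ,  4.655     ]))
0 ('xyz', array([ 1.98, -6.3 ,  0.76]), 'dr', array([-2.25666667e+00,  1.66666667e-03,  6.22166667e+00]))
-10 ('xyz', array([ 3.09, -7.52,  1.16]), 'dr', array([-2.82500000e+00,  3.33333333e-03,  7.78833333e+00]))
-20 ('xyz', array([ 4.38, -8.52,  1.63]), 'dr', array([-3.39333333e+00,  5.00000000e-03,  9.35500000e+00]))
-30 ('xyz', array([ 5.81, -9.27,  2.15]), 'dr', array([-3.96166667e+00,  6.66666667e-03,  1.09216667e+01]))
-40 ('xyz', array([ 7.35, -9.74,  2.71]), 'dr', array([-4.53000000e+00,  8.33333333e-03,  1.24883333e+01]))
```

View pics/c1.png

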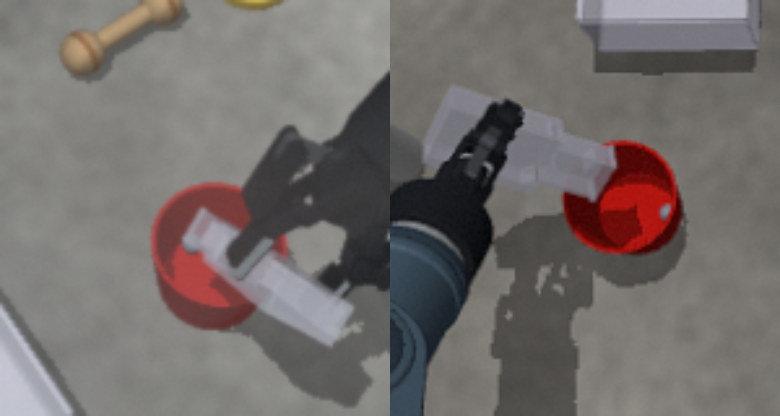

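The ball lies in the cup (top crop at (665,211)). Now lift and return.

Run:
```python
from h import *
for a,z,S in((40,.13,60),(20,.16,60),(0,.17,60)):print(a,z,S,delta(*tool(a,np.radians(S),z)))
```

```text
40 0.13 60 ('xyz', array([-1.2 , -1.38, -1.73]), 'dr', array([ 0.01833333, -0.005     , -0.045     ]))
20 0.16 60 ('xyz', array([-2.07, -6.38, -3.64]), 'dr', array([-1.11833333e+00, -1.66666667e-03,  3.08833333e+00]))
0 0.17 60 ('xyz', array([-0.98, -9.9 , -3.77]), 'dr', array([-2.25666667e+00,  1.66666667e-03,  6.22166667e+00]))
```

send_rows(dr=[[0, 0, 0], [0, 0, 0], [-0.55, 0, 1.5], [-1.1, 0, 3], [-1.7, 0, 4.6], [-2.25, 0, 6.2], [-2.25, 0, 6.2], [-2.25, 0, 6.2]], xyz=[[-0.6, -0.7, -0.9], [-1.2, -1.4, -1.7], [-1.8, -4, -2.7], [-2.1, -6.4, -3.6], [-1.7, -8.3, -3.7], [-1, -9.9, -3.8], [-1, -9.9, -3.8], [-1, -9.9, -3.8]], jaw=[40, 40, 40, 40, 40, 40, 40, 40])

```text
time_s: 11.35
eef_pos: [0.6568, 0.2534, 0.2554]
eef_rot: [0.336, -0.173, 0.924, 0.06]
wrist_force: [-0.6, 0.4, -1.2]
opening: 0.691
grasp_force: 65.1
```

Run:
```python
from h import *
g=np.load("g.npz");G=(g["p"],R.from_quat(g["r"]))
print(delta(*tool(0,np.radians(40),.2)),delta(*tool(0,.35,.23)))
t=tool(0,.35,.23)
print("next", delta(G[0]+[0,0,.16],G[1],*t))
```

```text
('xyz', array([-2.74, -0.07,  1.  ]), 'dr', array([-0.02      ,  3.31666667,  0.04      ])) ('xyz', array([-4.2 , -0.07,  2.05]), 'dr', array([-0.02666667,  6.64166667,  0.03333333]))
next ('xyz', array([ 21.91, -35.91,   2.78]), 'dr', array([1.16666667e-02, 5.00000000e-03, 5.20000000e+00]))
```

send_rows(dr=[[0, 0.6, 0], [0, 1.5, 0], [0, 2.4, 0], [0, 3.3, 0], [0, 4.3, 0], [0, 5.3, 0], [0, 6.2, 0], [0, 6.64, 0]], xyz=[[-0.5, 0, 0.1], [-1.2, 0, 0.4], [-2, 0, 0.7], [-2.7, 0, 1], [-3.1, 0, 1.3], [-3.5, 0, 1.6], [-4, 0, 1.9], [-4.2, -0.1, 2]], jaw=[40, 40, 40, 40, 40, 40, 40, 40])

```text
time_s: 12.35
eef_pos: [0.6996, 0.2703, 0.2665]
eef_rot: [0.001, -0.184, 0.983, -0.003]
wrist_force: [-0.2, 0.8, -1.8]
opening: 0.692
grasp_force: 65.0
```

Run:
```python
from h import *
g=np.load("g.npz");G=(g["p"],R.from_quat(g["r"]))
print(delta(G[0]+[0,0,.14],G[1]))
```

```text
('xyz', array([ 22.12, -35.9 ,   4.95]), 'dr', array([-3.33333333e-02,  1.66666667e-03,  5.23833333e+00]))
```

send_rows(dr=[[0, 0, 0.5], [0, 0, 1.2], [0, 0, 2], [0, 0, 2.8], [0, 0, 3.6], [0, 0, 4.4], [0, 0, 5], [0, 0, 5.24]], xyz=[[1.5, -2.5, 0], [4, -6.5, 0], [7, -11.5, 0], [10, -16.3, 0], [13, -21.2, 0], [16, -26, 1], [19, -31, 2], [21, -34, 3]], jaw=[40, 40, 40, 40, 40, 40, 40, 40])

```text
time_s: 13.35
eef_pos: [0.625, -0.1256, 0.237]
eef_rot: [0.002, 0.091, 0.996, -0.002]
wrist_force: [0.7, 0.3, -1.2]
opening: 0.692
grasp_force: 65.1
```

Run:
```python
from h import *
g=np.load("g.npz");G=(g["p"],R.from_quat(g["r"]))
print(cur()[0],delta(G[0]+[0,0,.05],G[1]))
```

```text
[ 0.62500503 -0.12561582  0.23697137] ('xyz', array([-0.12, -1.87, 10.82]), 'dr', array([-0.02333333,  0.01666667, -0.03      ]))
```

send_rows(dr=[[0, 0, 0], [0, 0, 0], [0, 0, 0], [0, 0, 0], [0, 0, 0], [0, 0, 0], [0, 0, 0], [0, 0, 0]], xyz=[[-0.2, -0.8, 1], [-0.2, -1.5, 3], [-0.2, -1.9, 5], [-0.2, -1.9, 7], [-0.2, -1.9, 9], [-0.2, -1.9, 10.5], [-0.2, -1.9, 10.8], [-0.2, -1.9, 10.8]], jaw=[40, 40, 40, 40, 40, 40, 40, 40])

```text
time_s: 14.35
eef_pos: [0.625, -0.1431, 0.1304]
eef_rot: [0.003, 0.091, 0.996, -0.001]
wrist_force: [1.0, -0.1, -0.8]
opening: 0.695
grasp_force: 65.1
```

Run:
```python
from h import *
g=np.load("g.npz");G=(g["p"],R.from_quat(g["r"]))
p,r=cur();print(p,delta(*G))
im=ctrl.camera("wrist")[:,:,::-1].copy()
v=[.6037,-.1424,YAW]
for P in ((.065,.03,.03),(.065,-.03,.03),(-.025,.03,.03),(-.025,-.03,.03),(-.075,.02,.028),(-.075,-.02,.028)):
    w=rest(v,bot(P)); w=p+(r*G[1].inv()).apply(w-G[0])
    cv2.drawMarker(im,tuple(int(a) for a in proj("wrist",w)[0]),(0,0,255),0,10,1)
cv2.imwrite("pics/w1.png",im)
```

```text
[ 0.62503977 -0.14314402  0.13035001] ('xyz', array([ 0.19, -0.18,  5.16]), 'dr', array([ 0.00333333,  0.02833333, -0.025     ]))
```

View pics/w1.png

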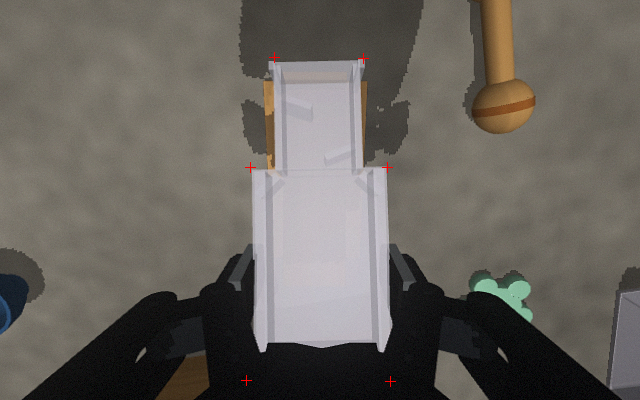

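No slip: the ball is gone and the bottle matches its grasp pose. Lower it.

send_rows(dr=[[0, 0, 0], [0, 0, 0], [0, 0, 0], [0, 0, 0], [0, 0, 0], [0, 0, 0], [0, 0, 0], [0, 0, 0]], xyz=[[0.1, -0.2, 1], [0.1, -0.2, 2], [0.1, -0.2, 3], [0.1, -0.2, 4], [0.1, -0.2, 4.5], [0.1, -0.2, 4.9], [0.1, -0.2, 5.1], [0.1, -0.2, 5.1]], jaw=[40, 40, 40, 40, 40, 40, 40, 40])

```text
time_s: 15.4
eef_pos: [0.6238, -0.145, 0.0794]
eef_rot: [0.003, 0.091, 0.996, -0.001]
wrist_force: [0.0, 0.0, -1.4]
opening: 0.688
grasp_force: 65.2
```

send_rows(dr=[[0, 0, 0], [0, 0, 0], [0, 0, 0], [0, 0, 0], [0, 0, 0], [0, 0, 0], [0, 0, 0], [0, 0, 0]], xyz=[[0, 0, 0], [0, 0, 0], [0, 0, 0], [0, 0, 0], [0, 0, 0], [0, 0, 0], [0, 0, 0], [0, 0, 0]], jaw=[55, 70, 75, 80, 90, 100, 100, 100])

```text
time_s: 16.4
eef_pos: [0.6237, -0.1449, 0.0791]
eef_rot: [0.002, 0.091, 0.996, -0.0]
wrist_force: [-0.3, -0.9, 1.1]
opening: 1.002
grasp_force: 0.0
```

send_rows(dr=[[0, 0, 0], [0, 0, 0], [0, 0, 0], [0, 0, 0], [0, 0, 0], [0, 0, 0], [0, 0, 0], [0, 0, 0]], xyz=[[0, 0, -0.5], [0, 0, -2], [0, 0, -4], [0, 0, -6], [0, 0, -8], [0, 0, -10], [0, 0, -12], [0, 0, -12]], jaw=[100, 100, 100, 100, 100, 100, 100, 100])

```text
time_s: 17.4
eef_pos: [0.6243, -0.1453, 0.2017]
eef_rot: [0.004, 0.091, 0.996, -0.001]
wrist_force: [0.7, 0.2, -0.2]
opening: 0.998
grasp_force: 0.0
```

Run:
```python
from h import *
im=ctrl.camera("wrist")[:,:,::-1].copy();t=ctrl.camera("top")[:,:,::-1]
v=[.6037,-.1424,YAW]
for P in ((.065,.03,.03),(.065,-.03,.03),(-.025,.03,.03),(-.025,-.03,.03),(-.075,.02,.028),(-.075,-.02,.028)):
    cv2.drawMarker(im,tuple(int(a) for a in proj("wrist",rest(v,bot(P)))[0]),(0,0,255),0,10,1)
cv2.imwrite("pics/w2.png",np.hstack([im[50:350,180:500],cv2.resize(t[140:240,170:300],(390,300))]))
```

```text
(no output)
```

View pics/w2.png

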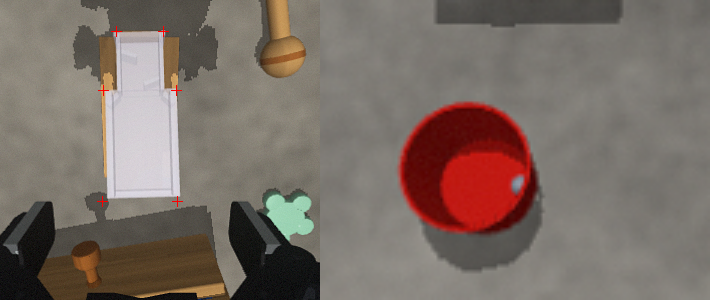

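The bottle lies on the rest within a few pixels of its original corners, and the ball is in the upright cup at crop (518,184).

```bash
python3 -c "
from bench import ctrl
print(ctrl.hand_in())"
```

```text
the job is handed in; nothing more can be done
None
```

The ball is in the upright cup and the bottle is back on its rest, neck at the low end, within about 3 mm of where it started; the job was handed in at about 17.5 s, with no verdict returned.

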